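# Lock the strap dies in their rack

## Task

One of the strap cutting dies has crept out of the front of the bench rack. Push it back fully home in its lane, then swing the rack's keeper bar down across the fronts of the dies until its end snaps fully down into the spring catch. Leave the other dies home and do not disturb the mallet, the tin and the round die on the bench.

Things in the scene. Friction and masses are not known exactly. Their poses are not given: they have to be found in the camera images.
- rack: Green steel die rack screwed to the bench; cannot move. 4 mm base plate 276 mm wide, from x = -60 to +137 mm, carrying four open-fronted lanes, keeper hinge (left, seen from the open front) and catch (right). Origin: bench level, middle of the lanes' front edge. x points into the lanes (dies are pushed home along +x), y left to the hinge side, z up.
- lane_mouths (a point): Middle of the lanes' front edge, on their floor, 7 mm above the bench (axes as rack). The lanes are open-topped steel channels side by side, centres at y = +63, +21, -21, -63 mm, inside 36.5 mm wide and 121.5 mm deep, sides 24 mm and back stop wall 30 mm high (34 mm above the bench).
- keeper (a joint): Keeper bar angle, rad. 0 = level across the die fronts, snapped in the catch; grows as the free end lifts; 1.57 = upright; starts at 1.5 to 1.85 (over 1.57 it leans outwards, away from the lanes); limit 2.1. Stiff pivot (0.4 N m): the bar stays where it is left. Coming down it stops on the catch's sprung ball near 0.065 and takes about 7 to 10 N on the tab to snap past, down to 0.
- keeper_hinge (a point): Pivot of the keeper bar, on its centre line, at rack x = -12, y = +118, 30 mm above the bench, between two ears 42 mm tall. Hinge axis along rack x. The steel bar is 10 mm thick (along rack x) and 12 mm high; it moves in the plane rack x = -12 mm, 7 mm clear of the fronts of dies that are home. A die that sticks out stops it.
- keeper_tab (a point): Middle of the outer face of the thumb tab, a 4 mm plate on the bar 185 mm from the pivot, 30 mm along the bar, sticking out 30 mm in front (rack -x) of the bar; this point is 15 mm in front of and 10 mm above the bar's centre line. Bar shut: the face is level, 40 mm above the bench, to be pressed straight down. Bar upright: it faces rack +y, away from the lanes.
- keeper_nose (a point): On the centre line of the bar's free end, a round nose 10 mm in diameter, 234 mm from the pivot (the bar ends at 247 mm). Shut, it lies in the catch 30 mm above the bench.
- catch (a point): Top of the spring catch, 47 mm above the bench, over the place where the nose lies when shut (rack x = -12, y = -116 mm). The catch is a green block with an open slot for the nose, 20 mm wide along y, from rack x = -53 to 0 mm, with a sprung steel ball that juts into the slot from the front side.
- die_point: Strip-steel strap cutting die standing loose in a lane: closed outline 120 long x 31 wide x 32 mm high, 4 mm walls, 0.25 kg; pointed tail. Origin: under the middle of its flat front end; x runs along it into the lane. Home = tail on the back stop, front level with the lane front (rack x 0 to +2 mm). One die starts 25 to 50 mm out, in any of the three lanes away from the hinge.
- die_round: Same kind of die with a rounded tail; same size and origin.
- die_square: Same kind of die with a square tail; same size and origin.
- die_step: Same kind of die with a narrower stepped tail; same size and origin. It lies in the lane next to the hinge.
- mallet: Bystander: mallet lying on the bench to the right, head of white plastic 85 x 56 mm, wooden handle 200 mm; origin at the bench under the joint of handle and head, handle along its -x.
- tin: Bystander: steel tin with a paper label, 84 mm across, 75 mm high, standing to the left; origin under its middle.
- disc_die: Bystander: round cutting die 64 mm across, 32 mm high, standing beyond the rack to the right; origin under its middle.
Not all that is in view belongs to the job. Leave any orange look-alike of the die_point alone.

How it is judged:
By the outcome, as a careful person would: the job done as asked, in the order asked, and still so for the second after the job is handed in, with the robot touching nothing.
It also fails if it takes over 48 s, if anything falls off the work surface, if the arm or the gripper's body presses on something with over 40 N, if the wrist force passes 120 N, or if a joint passes its speed limit or range.

## Robot

A 7-joint arm with a two-finger parallel gripper is mounted at the origin on the work surface. World frame = base frame: x ahead of the robot, y to its left, z up, the work surface at z = 0. Lengths are in m, angles in rad, forces in N, time in s.
With the tool pointing down it reaches from about 0.35 to 0.9 m from the base axis. Payload 19.9 kg.
Tool frame: the origin (TCP) lies on the front face of the gripper's body, between the roots of the fingers; the fingertips stand ahead of it and the grasp point (between the pads) lies 54 mm ahead of it (bot.tip_extent is the z of the fingertips in the tool frame, in m); z points along the fingers, y is the line along which they close (so a half turn about z gives the same grasp; the last joint's range is limited). The gripper opens to 85 mm and grips with 20 to 120 N. Pads are 22 mm wide; open, the fingers measure 114 mm over their backs; the gripper's body (76 mm by 85 mm) begins 54 mm behind the grasp point. The pads swing forward as they close: fully open they stand 13 mm farther back than shut.
Start: joints at [-1.228, 0.417, -0.01, 1.614, 0.005, 1.111, -0.053], TCP at [0.234, 0.58, 0.304] pointing down, gripper open.
Joint ranges: [-2.81, 2.81], [-0.39, 2.02], [-1.27, 1.25], [0.06, 2.57], [-1.19, 4.33], [0.19, 2], [-2.82, 2.82]. Speed limits (rad/s): [1.89, 1.89, 2.39, 2.39, 3.01, 3.01, 3.01].

## Interface

Orientations are given as a 3x3 rotation matrix whose columns are the frame's x, y, z axes.
In Python, from rig import bot, capture, camera_model gives the robot as it stands.
- The arm moves only by the tool send_rows, never from a script. Its argument "steps" is a list of rows, each a list of 6 numbers: the shift along the tool's x, y, z normalised to -1 to 1, where 1 is 0.1 m, then the turn, a rotation vector about the tool's x, y, z normalised to -1 to 1, where 1 is 30 degrees. A call has exactly 8 rows; each row is the pose to reach, as a shift and turn from the pose commanded when the call began, along the tool's axes at that moment; what a row does not reach only later rows make up. A row lasts 1/10 s, in which the tool goes at most 50 mm and 8.59 degrees, less where a joint would pass 70% of its speed; a pose out of reach is approached as far as the arm can. A call with a number of a shift or a turn outside -1 to 1 is refused whole. A call with a gripper value outside its range is refused whole. "jaw" is the closure, from -1 (fully open) to 1 (shut), set as the call begins (left out, the last holds). The fingers move at their own pace and stop on an object; "grip_force" is the grip in N (left out, the last holds). Time passes only in rows, so rows that repeat a pose let the fingers close, or fill a call up. It gives the time, the measured TCP pose, the force, the opening and the grip force at its end, in the units of the state.
- bot.observe(): the state, without advancing time (a new reading comes with each control period).
- capture(name): name is "scene" or "side" or "wrist"; returns the picture (384x512x3 uint8, blue, green, red); there is no depth.
- camera_model(name): a dict with "fx", "fy", "cx", "cy" (pixels), "cam_to_world" (4x4, takes a point from camera to world coordinates). Camera axes: x right, y down, z forward; pixel columns grow to the right and rows downward; lengths in m; the calibration is good to about 2 mm. The wrist camera is an equidistant fisheye: a pixel r from the principal point sees the ray r / f radians off the axis. A picture is of the moment at which its call begins: read the wrist's pose just before it. camera_model takes no time and is no camera call; for the wrist camera it gives the pose at the moment of the call.
- bot.finish_job(): hands the job in; it is judged then, once.
The state is a dict: "time": time; "joint_positions": joint angles; "joint_velocities": joint speeds; "effort": joint torques, N m; "tool_pos": TCP position; "ee_rot": TCP orientation; "ft_force": force on the tool from outside, world axes, zero at the start; "moment": the same for the moment, N m; "width": opening from 0.0 (shut) to 1.0 (fully open); "grip_force": force on a finger pad.
Only numpy, scipy, OpenCV 4.12 (cv2) and the standard library are available. Lean on these libraries where they do the work, as an engineer would, in place of code of your own. Each camera call takes 0.05 s, during which the arm holds its last target. There are 200 camera calls.

## Working session

There is one attempt and no reset: what is moved stays moved. The work goes in short steps, Python scripts to look and compute and a tool call to move; the robot and the scene stay as the last step left them, time stands still between calls to the robot, and variables do not carry over. Pictures are saved under pics/ and viewed, at most 10 in all, crops included, and the job is handed in when it is done.

Besides the shell and the picture viewer there is one more tool, called as name(argument=value, ...) on one line, values as JSON. send_rows: Moves the arm, as the interface text tells. Scaled input: -1 to 1 covers 0.1 m each way for a shift and 30 degrees each way for a turn. Its arguments: {"type":"object","properties":{"steps":{"type":"array","items":{"type":"array","items":{"type":"number"}}},"jaw":{"type":"number"},"grip_force":{"type":"number"}},"required":["steps"]}

```bash
mkdir -p pics; ls
python3 - <<'E'
from rig import bot,capture,camera_model
import cv2,numpy as np
for n in("scene","side"):
    im=capture(n);cv2.imwrite(f"pics/{n}0.png",im)
    m=camera_model(n);print(n,m["fx"],m["cx"],m["cy"],np.round(m["cam_to_world"],3).tolist())
s=bot.observe();print(s["time"],s["tool_pos"],np.round(s["ee_rot"],3).tolist(),s["ft_force"],bot.tip_extent)
E
```

```text
pics
scene 350.86061760938026 252.81667264208954 192.25925187440185 [[-0.826, 0.472, -0.308, 0.906], [0.563, 0.675, -0.476, 0.542], [-0.017, -0.567, -0.824, 0.95], [0.0, 0.0, 0.0, 1.0]]
side 436.2734037711619 253.65544316115452 193.84231844102183 [[0.734, -0.391, 0.556, -0.086], [-0.679, -0.398, 0.617, -0.684], [-0.02, -0.83, -0.557, 0.708], [0.0, 0.0, 0.0, 1.0]]
0.1 [0.23394011 0.57932116 0.30331566] [[-0.927, 0.374, -0.0], [0.374, 0.927, -0.001], [-0.0, -0.001, -1.0]] [0.38137159 0.04989586 0.20978547] 0.0726
```

View pics/scene0.png

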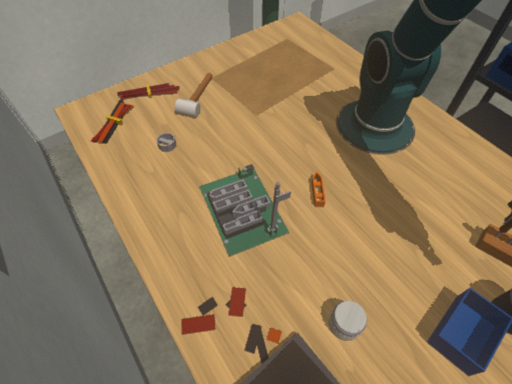

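View pics/side0.png

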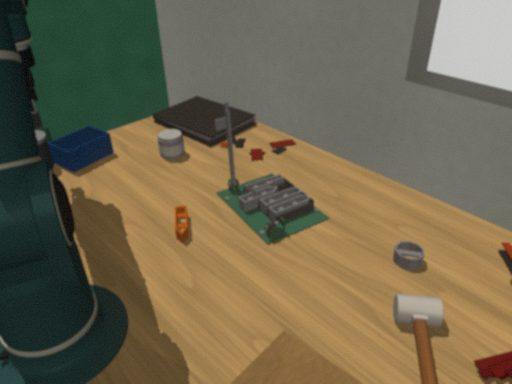

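The scene shows the rack at about (243,208) with its keeper upright at (277,205). The orange look-alike is at (318,190), the tin at (348,320), the mallet at (190,105) and the round die at (167,142). In the side view the rack is at (272,205). The candidates for the crept-out die are the dies in the lanes at (228,187), (235,200), (252,206) and (240,222), plus the orange decoy at (318,190). I'll take close crops.

Run:
```python
import cv2,numpy as np
a=cv2.imread("pics/scene0.png")[155:260,190:300];b=cv2.imread("pics/side0.png")[95:250,205:335]
cv2.imwrite("pics/c1.png",cv2.resize(a,None,fx=5.5,fy=5.5,interpolation=2))
cv2.imwrite("pics/c2.png",cv2.resize(b,None,fx=3.8,fy=3.8,interpolation=2))
```

```text
(no output)
```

View pics/c1.png

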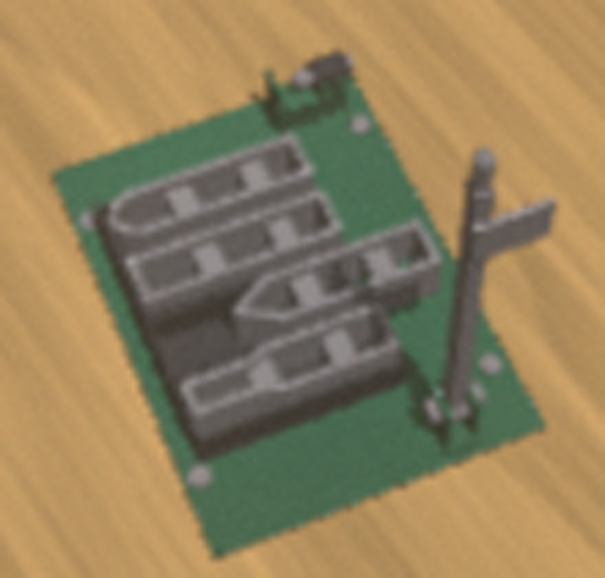

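View pics/c2.png

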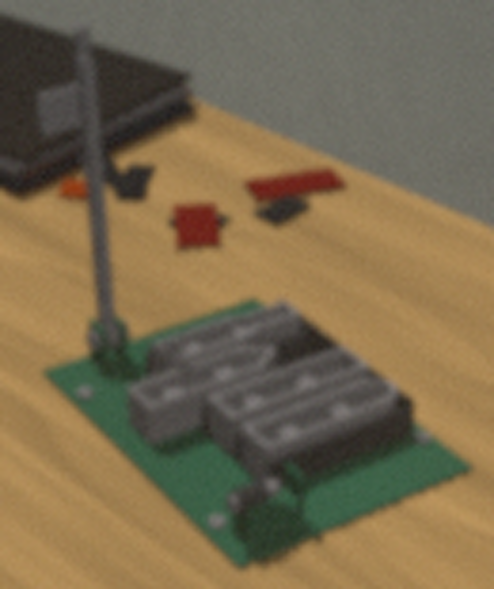

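The crops show that the pointed die in the lane at y=+21 (c1 (340,270), c2 (200,380)) sticks out, and the other three look home. The keeper is nearly upright. Next I'll fit the rack pose from the base plate corners in both views.

```bash
cat > h.py <<'E'
import numpy as np
from rig import bot,capture,camera_model
from scipy.optimize import least_squares
def proj(n,P):
    m=camera_model(n);T=np.linalg.inv(m["cam_to_world"]);p=np.atleast_2d(P)@T[:3,:3].T+T[:3,3]
    return np.c_[m["fx"]*p[:,0]/p[:,2]+m["cx"],m["fy"]*p[:,1]/p[:,2]+m["cy"]]
def R2W(q,P):
    c,s=np.cos(q[2]),np.sin(q[2]);P=np.atleast_2d(P)
    return np.c_[q[0]+c*P[:,0]-s*P[:,1],q[1]+s*P[:,0]+c*P[:,1],P[:,2]]
E
python3 - <<'E'
from h import *
u=lambda p,k,o:(np.array(p,float)+.5)/k-.5+np.array(o)
S=lambda *p:u(p,5.5,(190,155)); D=lambda *p:u(p,3.8,(205,95))
BR,FL,BL,FR=[.137,-.138,.004],[-.06,.138,.004],[.137,.138,.004],[-.06,-.138,.004]
obs=[("scene",BR,S(53,174)),("scene",FL,S(545,428)),("scene",BL,S(215,557)),
("side",FL,D(45,372)),("side",BL,D(258,300)),("side",BR,D(471,467)),("side",FR,D(243,569))]
nose=[("scene",S(484,152)),("side",D(83,32))]
def bar(a,r):return [-.012,.118-r*np.cos(a),.03+r*np.sin(a)]
def f(q):
    r=[proj(n,R2W(q,P))[0]-o for n,P,o in obs]
    r+=[proj(n,R2W(q,bar(q[3],.245)))[0]-o for n,o in nose]
    dt=[("scene",.0155,S(422,222)),("scene",-.0155,S(0,0))][:1]
    for n,y,o in [("scene",.021-.0155,S(423,222)),("scene",.021+.0155,S(440,262)),("side",.021+.0155,D(130,393)),("side",.021-.0155,D(190,0))][:3]:
        r.append(proj(n,R2W(q,[-q[4],y,.039]))[0]-o)
    return np.ravel(r)
b=min((least_squares(f,[.5,.15,y,1.6,.03],loss="soft_l1") for y in np.arange(-3,3.2,.8)),key=lambda b:b.cost)
q=b.x;print(q.round(4),b.cost);print(f(q).reshape(-1,2).round(1).tolist())
g=lambda P:R2W(q,P)[0].round(4)
for P in ([0,.021,.03],[-.012,.118,.03],[-.012,-.116,.03]):print(P,g(P))
print("tin?",)
for n,px in(("scene",(318,190)),("scene",(348,335)),("scene",(167,147))):
    m=camera_model(n);r=m["cam_to_world"][:3,:3]@[(px[0]-m["cx"])/m["fx"],(px[1]-m["cy"])/m["fy"],1];o=m["cam_to_world"][:3,3];print(px,(o-r*o[2]/r[2]).round(3))
E
```

```text
Traceback (most recent call last):
  File "h.py", line 5, in proj
    m=camera_model(n);T=np.linalg.inv(m["cam_to_world"]);p=np.atleast_2d(P)@T[:3,:3].T+T[:3,3]
ValueError: time passes only in moves, steps and waits
```

```bash
sed -i 's/^def proj/CM={n:camera_model(n) for n in("scene","side")}\ndef proj/; s/m=camera_model(n);T/m=CM[n];T/' h.py
cat > fit.py <<'E'
from h import *
u=lambda p,k,o:(np.array(p,float)+.5)/k-.5+np.array(o)
S=lambda *p:u(p,5.5,(190,155)); D=lambda *p:u(p,3.8,(205,95))
BR,FL,BL,FR=[.137,-.138,.004],[-.06,.138,.004],[.137,.138,.004],[-.06,-.138,.004]
obs=[("scene",BR,S(53,174)),("scene",FL,S(545,428)),("scene",BL,S(215,557)),
("side",FL,D(45,372)),("side",BL,D(258,300)),("side",BR,D(471,467)),("side",FR,D(243,569))]
nose=[("scene",S(484,152)),("side",D(83,32))]
die=[("scene",.0055,S(423,222)),("scene",.0365,S(440,262)),("side",.0365,D(130,393))]
def bar(a,r):return [-.012,.118-r*np.cos(a),.03+r*np.sin(a)]
def f(q):
    r=[proj(n,R2W(q,P))[0]-o for n,P,o in obs]
    r+=[proj(n,R2W(q,bar(q[3],.245)))[0]-o for n,o in nose]
    r+=[proj(n,R2W(q,[-q[4],y,.039]))[0]-o for n,y,o in die]
    return np.ravel(r)
b=min((least_squares(f,[.5,.15,y,1.6,.03],loss="soft_l1") for y in np.arange(-3,3.2,.8)),key=lambda b:b.cost)
q=b.x;print(q.round(4),b.cost);print(f(q).reshape(-1,2).round(1).tolist())
for P in ([0,.021,.03],[-.012,.118,.03],[-.012,-.116,.03]):print(P,R2W(q,P)[0].round(4))
for px in((318,190),(348,335),(167,147)):
    m=CM["scene"];r=m["cam_to_world"][:3,:3]@[(px[0]-m["cx"])/m["fx"],(px[1]-m["cy"])/m["fy"],1];o=m["cam_to_world"][:3,3];print(px,(o-r*o[2]/r[2]).round(3))
E
python3 fit.py
```

```text
[ 0.576   0.0318 -0.1924  1.6179  0.0413] 3.36386787414299
[[-0.3, -0.6], [0.7, -0.6], [-0.0, 0.2], [-0.4, -0.1], [-0.3, -0.5], [1.2, 0.2], [-0.6, -0.3], [-0.1, 0.0], [0.4, -1.1], [-0.7, -0.6], [0.3, -0.3], [-0.3, -1.2]]
[0, 0.021, 0.03] [0.5801 0.0524 0.03  ]
[-0.012, 0.118, 0.03] [0.5868 0.1499 0.03  ]
[-0.012, -0.116, 0.03] [ 0.5421 -0.0798  0.03  ]
(318, 190) [0.37  0.108 0.   ]
(348, 335) [ 0.601  0.498 -0.   ]
(167, 147) [ 0.694 -0.35   0.   ]
```

Fit: rack origin (0.576, 0.032), yaw -0.192 rad, keeper 1.618 rad, die 41 mm out. The residuals are about 1 px or less, and all sizes match. I'll close the jaw, align the tool with the rack and approach the front of the die.

```bash
cat >> h.py <<'E'
Q=np.array([.576,.0318,-.1924])
Rz=np.array([[np.cos(Q[2]),-np.sin(Q[2]),0],[np.sin(Q[2]),np.cos(Q[2]),0],[0,0,1]])
def st(target=None):
    "state in rack axes; shift (units of 0.1 m, tool axes) to a TCP target given in rack axes"
    s=bot.observe();p=s["tool_pos"];r=Rz.T@(p-[Q[0],Q[1],0])
    print("t",s["time"],"rack tcp",r.round(4),"w",s["width"],"F rack",(Rz.T@s["ft_force"]).round(1),"tip",bot.tip_extent)
    E=Rz.T@s["ee_rot"];print("tilt",E.round(3).tolist())
    if target is not None:print("shift",(E.T@(np.array(target)-r)*10).round(3))
E
echo ok
```

```text
ok
```

send_rows(steps=[[-0.1, -0.08, 0, 0, 0, -0.1], [-0.25, -0.2, 0, 0, 0, -0.2], [-0.4, -0.35, 0, 0, 0, -0.3], [-0.6, -0.5, 0, 0, 0, -0.365], [-0.75, -0.65, 0, 0, 0, -0.365], [-0.9, -0.8, 0, 0, 0, -0.365], [-1, -0.9, 0, 0, 0, -0.365], [-1, -0.9, 0, 0, 0, -0.365]], jaw=1)

```text
time: 0.9
tool_pos: [0.294, 0.4573, 0.3039]
ee_rot: [[-0.981, 0.194, 0.0], [0.194, 0.981, -0.0], [-0.0, -0.0, -1.0]]
ft_force: [-0.5, 1.2, 0.2]
width: -0.003
grip_force: 0.0
```

```bash
python3 -c "
from h import *
st([-.09,.021,.2])"
```

```text
t 0.9 rack tcp [-0.3582  0.3637  0.3039] w -0.0026113146750139254 F rack [-0.7  1.1  0.2] tip 0.0726
tilt [[-1.0, 0.002, 0.0], [0.002, 1.0, -0.0], [-0.0, -0.0, -1.0]]
shift [-2.689 -3.42   1.042]
```

send_rows(steps=[[-0.1, -0.15, 0, 0, 0, 0], [-0.2, -0.3, 0, 0, 0, 0], [-0.3, -0.45, 0, 0, 0, 0], [-0.4, -0.6, 0, 0, 0, 0], [-0.5, -0.75, 0, 0, 0, 0], [-0.6, -0.9, 0, 0, 0, 0], [-0.7, -1, 0, 0, 0, 0], [-0.7, -1, 0, 0, 0, 0]])

```text
time: 1.7
tool_pos: [0.3438, 0.3455, 0.304]
ee_rot: [[-0.981, 0.194, 0.0], [0.194, 0.981, -0.0], [-0.0, -0.0, -1.0]]
ft_force: [-0.1, 0.9, 0.5]
width: 0.003
grip_force: 0.0
```

send_rows(steps=[[-0.1, -0.15, 0, 0, 0, 0], [-0.2, -0.3, 0.1, 0, 0, 0], [-0.3, -0.45, 0.2, 0, 0, 0], [-0.4, -0.6, 0.3, 0, 0, 0], [-0.5, -0.75, 0.4, 0, 0, 0], [-0.6, -0.9, 0.5, 0, 0, 0], [-0.7, -1, 0.6, 0, 0, 0], [-0.7, -1, 0.6, 0, 0, 0]])

```text
time: 2.5
tool_pos: [0.3925, 0.2344, 0.2429]
ee_rot: [[-0.981, 0.193, -0.001], [0.193, 0.981, -0.001], [0.001, -0.001, -1.0]]
ft_force: [-0.3, 0.5, -0.1]
width: 0.001
grip_force: 0.0
```

send_rows(steps=[[-0.1, -0.15, 0.1, 0, 0, 0], [-0.2, -0.3, 0.2, 0, 0, 0], [-0.3, -0.45, 0.3, 0, 0, 0], [-0.4, -0.6, 0.4, 0, 0, 0], [-0.5, -0.75, 0.5, 0, 0, 0], [-0.6, -0.9, 0.6, 0, 0, 0], [-0.7, -1, 0.7, 0, 0, 0], [-0.7, -1, 0.7, 0, 0, 0]])

```text
time: 3.3
tool_pos: [0.4421, 0.1235, 0.1733]
ee_rot: [[-0.981, 0.193, -0.001], [0.193, 0.981, -0.001], [0.001, -0.001, -1.0]]
ft_force: [-0.6, -0.2, -0.1]
width: 0.002
grip_force: 0.0
```

```bash
python3 -c "
from h import *
st([-.09,.021,.094])"
```

```text
t 3.3 rack tcp [-0.149   0.0644  0.1733] w 0.001705610844845915 F rack [-0.6 -0.3 -0.1] tip 0.0726
tilt [[-1.0, 0.002, -0.001], [0.002, 1.0, -0.001], [0.001, -0.001, -1.0]]
shift [-0.591 -0.433  0.793]
```

send_rows(steps=[[0, -0.12, 0.1, 0, 0, 0], [0, -0.25, 0.2, 0, 0, 0], [-0.1, -0.35, 0.32, 0, 0, 0], [-0.2, -0.43, 0.45, 0, 0, 0], [-0.35, -0.43, 0.58, 0, 0, 0], [-0.5, -0.43, 0.7, 0, 0, 0], [-0.59, -0.43, 0.79, 0, 0, 0], [-0.59, -0.43, 0.79, 0, 0, 0]])

```text
time: 4.1
tool_pos: [0.4914, 0.0705, 0.094]
ee_rot: [[-0.982, 0.191, -0.001], [0.191, 0.982, -0.0], [0.001, -0.001, -1.0]]
ft_force: [0.3, -0.2, -0.3]
width: -0.001
grip_force: 0.0
```

```bash
python3 -c "
from h import *
import cv2
st([-.09,.021,.094])
a=capture('side')[95:250,205:335];b=capture('scene')[155:260,190:300]
a=cv2.resize(a,(390,465),interpolation=2);b=cv2.resize(b,(400,465),interpolation=2)
cv2.imwrite('pics/d1.png',cv2.hconcat([a,b]))"
```

```text
t 4.1 rack tcp [-0.0905  0.0218  0.094 ] w -0.0011805566978126626 F rack [ 0.3 -0.1 -0.3] tip 0.0726
tilt [[-1.0, 0.0, -0.001], [0.0, 1.0, -0.001], [0.001, -0.001, -1.0]]
shift [-0.005 -0.008 -0.   ]
```

View pics/d1.png

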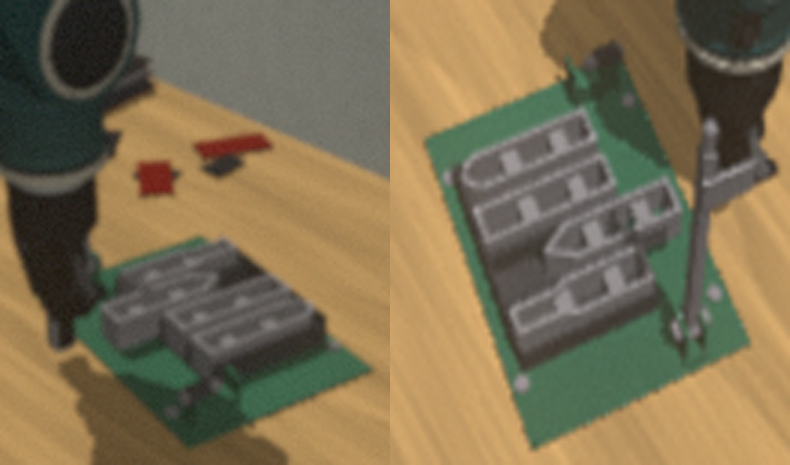

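The closed fingertips stand in front of the pointed die (side crop (62,345)), with a visible gap to its front face at (125,330). I'll push.

send_rows(steps=[[-0.15, -0.01, 0, 0, 0, 0], [-0.25, -0.01, 0, 0, 0, 0], [-0.33, -0.01, 0, 0, 0, 0], [-0.4, -0.01, 0, 0, 0, 0], [-0.46, -0.01, 0, 0, 0, 0], [-0.52, -0.01, 0, 0, 0, 0], [-0.58, -0.01, 0, 0, 0, 0], [-0.62, -0.01, 0, 0, 0, 0]])

```text
time: 5.0
tool_pos: [0.5525, 0.0575, 0.0949]
ee_rot: [[-0.981, 0.192, 0.0], [0.192, 0.981, -0.0], [-0.0, -0.0, -1.0]]
ft_force: [-2.3, 0.5, 3.5]
width: 0.002
grip_force: 1.6
```

send_rows(steps=[[-0.02, 0, 0, 0, 0, 0], [-0.04, 0, 0, 0, 0, 0], [-0.06, 0, 0, 0, 0, 0], [-0.08, 0, 0, 0, 0, 0], [-0.1, 0, 0, 0, 0, 0], [-0.11, 0, 0, 0, 0, 0], [-0.12, 0, 0, 0, 0, 0], [-0.13, 0, 0, 0, 0, 0]])

```text
time: 5.8
tool_pos: [0.5648, 0.0551, 0.0949]
ee_rot: [[-0.982, 0.191, -0.0], [0.191, 0.982, -0.0], [0.0, -0.0, -1.0]]
ft_force: [-0.9, 0.2, -0.3]
width: 0.002
grip_force: 0.6
```

```bash
python3 -c "
from h import *
st([-.011,.021,.094])"
```

```text
t 5.8 rack tcp [-0.0154  0.0208  0.0949] w 0.0024605906444215607 F rack [-0.9  0.  -0.3] tip 0.0726
tilt [[-1.0, 0.0, -0.0], [0.0, 1.0, -0.0], [0.0, -0.0, -1.0]]
shift [-0.044  0.002  0.009]
```

send_rows(steps=[[-0.01, 0, 0, 0, 0, 0], [-0.015, 0, 0, 0, 0, 0], [-0.02, 0, 0, 0, 0, 0], [-0.025, 0, 0, 0, 0, 0], [-0.03, 0, 0, 0, 0, 0], [-0.035, 0, 0, 0, 0, 0], [-0.04, 0, 0, 0, 0, 0], [-0.04, 0, 0, 0, 0, 0]])

```text
time: 6.6
tool_pos: [0.5689, 0.0543, 0.0949]
ee_rot: [[-0.981, 0.191, 0.0], [0.191, 0.981, -0.0], [-0.0, -0.0, -1.0]]
ft_force: [0.4, 0.0, 0.3]
width: 0.003
grip_force: 0.3
```

send_rows(steps=[[-0.005, 0, 0, 0, 0, 0], [-0.01, 0, 0, 0, 0, 0], [-0.01, 0, 0, 0, 0, 0], [-0.015, 0, 0, 0, 0, 0], [-0.015, 0, 0, 0, 0, 0], [-0.02, 0, 0, 0, 0, 0], [-0.02, 0, 0, 0, 0, 0], [-0.02, 0, 0, 0, 0, 0]])

```text
time: 7.4
tool_pos: [0.5708, 0.0539, 0.0949]
ee_rot: [[-0.981, 0.192, 0.0], [0.192, 0.981, -0.0], [-0.0, -0.0, -1.0]]
ft_force: [-1.3, 1.2, 0.4]
width: -0.002
grip_force: 0.8
```

```bash
python3 -c "
from h import *
st([-.011,.021,.094])"
```

```text
t 7.4 rack tcp [-0.0094  0.0207  0.0949] w -0.0016497517947626212 F rack [-1.5  0.9  0.4] tip 0.0726
tilt [[-1.0, 0.0, 0.0], [0.0, 1.0, -0.0], [-0.0, -0.0, -1.0]]
shift [0.016 0.003 0.009]
```

send_rows(steps=[[-0.005, 0, 0, 0, 0, 0], [-0.01, 0, 0, 0, 0, 0], [-0.01, 0, 0, 0, 0, 0], [-0.015, 0, 0, 0, 0, 0], [-0.015, 0, 0, 0, 0, 0], [-0.02, 0, 0, 0, 0, 0], [-0.02, 0, 0, 0, 0, 0], [-0.02, 0, 0, 0, 0, 0]])

```text
time: 8.2
tool_pos: [0.5716, 0.0538, 0.0948]
ee_rot: [[-0.982, 0.191, -0.003], [0.191, 0.982, 0.0], [0.003, -0.0, -1.0]]
ft_force: [-12.4, 1.5, 10.1]
width: 0.002
grip_force: 6.1
```

```bash
python3 -c "
from h import *
import cv2
st([-.011,.021,.094])
a=capture('side')[95:250,205:335];b=capture('scene')[155:260,190:300]
a=cv2.resize(a,(390,465),interpolation=2);b=cv2.resize(b,(400,465),interpolation=2)
cv2.imwrite('pics/d2.png',cv2.hconcat([a,b]))"
```

```text
t 8.2 rack tcp [-0.0086  0.0208  0.0948] w 0.0018186941724636088 F rack [-12.5  -0.9  10.1] tip 0.0726
tilt [[-1.0, 0.0, -0.003], [0.0, 1.0, -0.0], [0.003, -0.0, -1.0]]
shift [0.024 0.002 0.008]
```

View pics/d2.png

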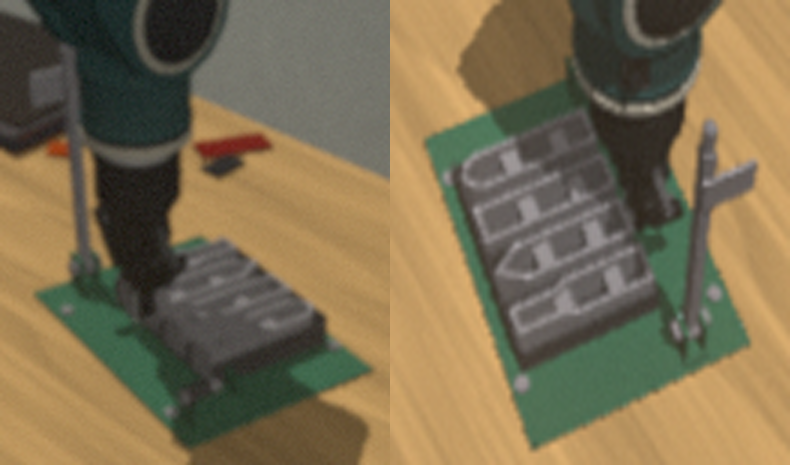

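The push ended with a force rise to 12.5 N at the back stop. The crop shows the die's front in line with the other three (fronts along (610,150) to (650,280)), so it is home. Now I'll retreat, rise and go round to the outer side of the tab.

send_rows(steps=[[0.05, 0, 0, 0, 0, 0], [0.15, 0, 0, 0, 0, 0], [0.3, 0, 0, 0, 0, 0], [0.45, 0, 0, 0, 0, 0], [0.6, 0, 0, 0, 0, 0], [0.75, 0, 0, 0, 0, 0], [0.9, 0, 0, 0, 0, 0], [1, 0, 0, 0, 0, 0]])

```text
time: 9.1
tool_pos: [0.4733, 0.0729, 0.095]
ee_rot: [[-0.982, 0.191, 0.0], [0.191, 0.982, -0.0], [-0.0, 0.0, -1.0]]
ft_force: [0.9, 0.3, -0.4]
width: 0.001
grip_force: 0.0
```

send_rows(steps=[[0.1, 0, -0.1, 0, 0, 0], [0.15, 0, -0.2, 0, 0, 0], [0.15, 0, -0.35, 0, 0, 0], [0.15, 0, -0.5, 0, 0, 0], [0.15, 0, -0.65, 0, 0, 0], [0.15, 0, -0.8, 0, 0, 0], [0.15, 0, -0.95, 0, 0, 0], [0.15, 0, -1, 0, 0, 0]])

```text
time: 9.9
tool_pos: [0.4604, 0.0757, 0.1965]
ee_rot: [[-0.981, 0.192, 0.003], [0.192, 0.981, 0.001], [-0.002, 0.001, -1.0]]
ft_force: [-0.5, 0.8, -0.6]
width: 0.002
grip_force: 0.0
```

send_rows(steps=[[0, 0.1, -0.1, 0, 0, 0], [0, 0.25, -0.2, 0, 0, 0], [0, 0.4, -0.35, 0, 0, 0], [0, 0.55, -0.5, 0, 0, 0], [0, 0.7, -0.65, 0, 0, 0], [0, 0.85, -0.8, 0, 0, 0], [0, 1, -0.92, 0, 0, 0], [0, 1, -0.92, 0, 0, 0]])

```text
time: 10.7
tool_pos: [0.4793, 0.1763, 0.2881]
ee_rot: [[-0.982, 0.189, 0.002], [0.189, 0.982, 0.001], [-0.002, 0.002, -1.0]]
ft_force: [0.6, -0.4, -0.5]
width: -0.001
grip_force: 0.0
```

```bash
python3 -c "
from h import *
st([-.035,.187,.288])"
```

```text
t 10.7 rack tcp [-0.1225  0.1234  0.2881] w -0.0010765854615245763 F rack [ 0.7 -0.2 -0.5] tip 0.0726
tilt [[-1.0, -0.002, 0.002], [-0.002, 1.0, 0.002], [-0.002, 0.002, -1.0]]
shift [-0.877  0.634  0.003]
```

send_rows(steps=[[0, 0.12, 0, 0, 0, 0], [0, 0.25, 0, 0, 0, 0], [0, 0.4, 0, 0, 0, 0], [0, 0.5, 0, 0, 0, 0], [0, 0.58, 0, 0, 0, 0], [0, 0.65, 0, 0, 0, 0], [0, 0.65, 0, 0, 0, 0], [0, 0.65, 0, 0, 0, 0]])

```text
time: 11.5
tool_pos: [0.4914, 0.2373, 0.2868]
ee_rot: [[-0.981, 0.192, -0.0], [0.192, 0.981, -0.0], [0.0, -0.0, -1.0]]
ft_force: [0.5, -0.1, -0.3]
width: 0.003
grip_force: 0.0
```

send_rows(steps=[[-0.1, 0, 0, 0, 0, 0], [-0.25, 0, 0, 0, 0, 0], [-0.4, 0, 0, 0, 0, 0], [-0.55, 0, 0, 0, 0, 0], [-0.7, 0, 0, 0, 0, 0], [-0.8, 0, 0, 0, 0, 0], [-0.88, 0, 0, 0, 0, 0], [-0.88, 0, 0, 0, 0, 0]])

```text
time: 12.3
tool_pos: [0.5787, 0.2201, 0.2867]
ee_rot: [[-0.981, 0.192, 0.0], [0.192, 0.981, -0.001], [-0.0, -0.0, -1.0]]
ft_force: [-0.2, 0.4, -0.3]
width: -0.002
grip_force: 0.0
```

```bash
python3 -c "
from h import *
import cv2
st([-.035,.15,.288])
a=capture('side')[75:230,195:325];b=capture('scene')[155:280,190:310]
a=cv2.resize(a,(390,465),interpolation=2);b=cv2.resize(b,(400,465),interpolation=2)
cv2.imwrite('pics/d3.png',cv2.hconcat([a,b]))"
```

```text
t 12.3 rack tcp [-0.0334  0.1853  0.2867] w -0.001720659806761937 F rack [-0.3  0.4 -0.3] tip 0.0726
tilt [[-1.0, 0.001, 0.0], [0.001, 1.0, -0.0], [-0.0, -0.0, -1.0]]
shift [ 0.016 -0.353 -0.013]
```

View pics/d3.png

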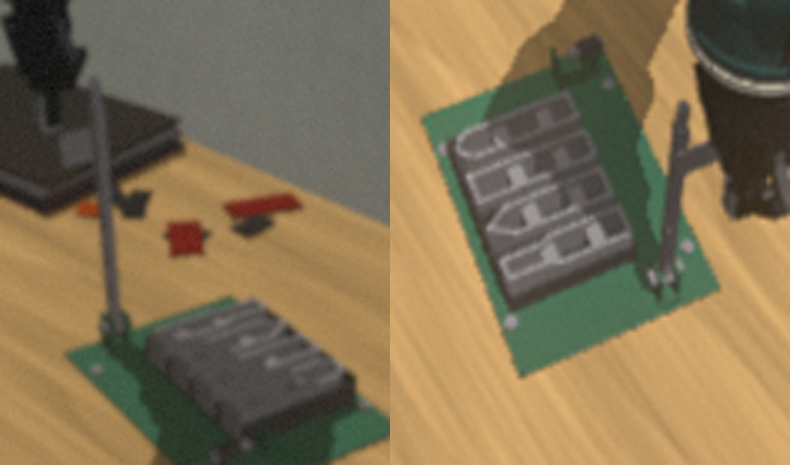

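All four dies are flush, and the fingertip at side crop (50,115) stands at tab height beside the tab's outer face at (75,150). Next I'll tabulate the arc.

```bash
python3 -c "
import numpy as np
y0,z0=.1853,.2867
for a in [1.62,1.5,1.4,1.3,1.2,1.1,1.0,.9,.8,.7,.6,.5,.4,.3,.2,.15,.1,.065,.03,0]:
    u=np.array([-np.cos(a),np.sin(a)]);n=np.array([np.sin(a),np.cos(a)])
    c=np.array([.118,.03])+.185*u+.01*n
    y=c[0]+.0145*(.5+.5*np.sin(a));z=c[1]+.0726
    print(a,'tcp',round(y,4),round(z,4),'shift',round((y-y0)*10,2),round((z0-z)*10,2))"
```

```text
1.62 tcp 0.1516 0.2869 shift -0.34 -0.0
1.5 tcp 0.1294 0.2878 shift -0.56 -0.01
1.4 tcp 0.1108 0.2866 shift -0.74 0.0
1.3 tcp 0.0924 0.2835 shift -0.93 0.03
1.2 tcp 0.0743 0.2787 shift -1.11 0.08
1.1 tcp 0.0567 0.272 shift -1.29 0.15
1.0 tcp 0.0398 0.2637 shift -1.45 0.23
0.9 tcp 0.0238 0.2537 shift -1.62 0.33
0.8 tcp 0.0087 0.2423 shift -1.77 0.44
0.7 tcp -0.0051 0.2294 shift -1.9 0.57
0.6 tcp -0.0177 0.2153 shift -2.03 0.71
0.5 tcp -0.0288 0.2001 shift -2.14 0.87
0.4 tcp -0.0384 0.1839 shift -2.24 1.03
0.3 tcp -0.0464 0.1668 shift -2.32 1.2
0.2 tcp -0.0526 0.1492 shift -2.38 1.38
0.15 tcp -0.0551 0.1401 shift -2.4 1.47
0.1 tcp -0.0571 0.131 shift -2.42 1.56
0.065 tcp -0.0582 0.1246 shift -2.44 1.62
0.03 tcp -0.0591 0.1181 shift -2.44 1.69
0 tcp -0.0598 0.1126 shift -2.45 1.74
```

send_rows(steps=[[0.02, -0.15, 0, 0, 0, 0], [0.02, -0.25, 0, 0, 0, 0], [0.02, -0.34, 0, 0, 0, 0], [0.02, -0.45, 0, 0, 0, 0], [0.02, -0.56, 0, 0, 0, 0], [0.02, -0.65, 0, 0, 0, 0], [0.02, -0.74, 0, 0, 0, 0], [0.02, -0.74, 0, 0, 0, 0]])

```text
time: 13.2
tool_pos: [0.5615, 0.1469, 0.2869]
ee_rot: [[-0.981, 0.193, -0.0], [0.193, 0.981, -0.001], [0.0, -0.001, -1.0]]
ft_force: [0.7, -0.2, -0.6]
width: 0.0
grip_force: 0.0
```

send_rows(steps=[[0, -0.09, 0.02, 0, 0, 0], [0, -0.19, 0.03, 0, 0, 0], [0, -0.28, 0.05, 0, 0, 0], [0, -0.37, 0.08, 0, 0, 0], [0, -0.46, 0.11, 0, 0, 0], [0, -0.55, 0.15, 0, 0, 0], [0, -0.63, 0.19, 0, 0, 0], [0, -0.71, 0.23, 0, 0, 0]])

```text
time: 14.0
tool_pos: [0.5479, 0.078, 0.2636]
ee_rot: [[-0.981, 0.192, 0.0], [0.192, 0.981, -0.0], [-0.0, -0.0, -1.0]]
ft_force: [0.4, 1.2, 1.5]
width: -0.001
grip_force: 0.7
```

```bash
python3 -c "
from h import *
import cv2
st([-.035,.0238,.2537])
a=capture('side')[75:230,195:325];b=capture('scene')[155:280,190:310]
a=cv2.resize(a,(390,465),interpolation=2);b=cv2.resize(b,(400,465),interpolation=2)
cv2.imwrite('pics/d4.png',cv2.hconcat([a,b]))"
```

```text
t 14.0 rack tcp [-0.0364  0.04    0.2636] w -0.0006887264078843432 F rack [0.2 1.2 1.5] tip 0.0726
tilt [[-1.0, 0.0, 0.0], [0.0, 1.0, -0.0], [-0.0, -0.0, -1.0]]
shift [-0.014 -0.162  0.099]
```

View pics/d4.png

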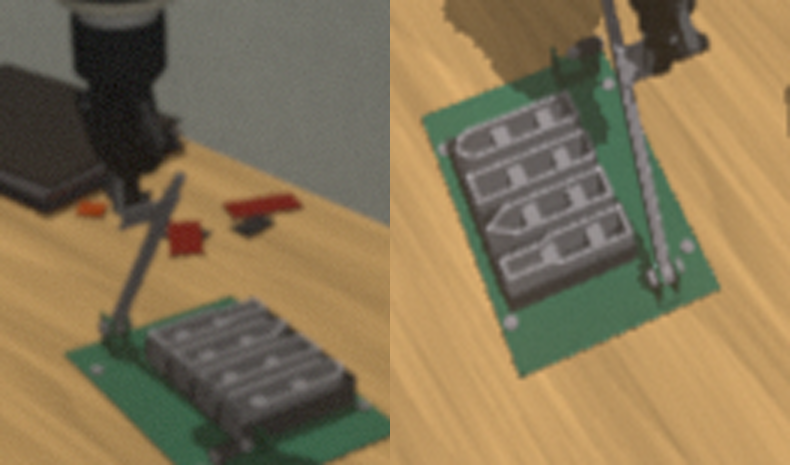

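The bar follows the finger at about 1 rad (side crop, tab at (145,205) under the fingertip). I'll continue along the arc.

send_rows(steps=[[0, -0.08, 0.05, 0, 0, 0], [0, -0.16, 0.1, 0, 0, 0], [0, -0.24, 0.15, 0, 0, 0], [0, -0.31, 0.21, 0, 0, 0], [0, -0.38, 0.27, 0, 0, 0], [0, -0.45, 0.34, 0, 0, 0], [0, -0.52, 0.41, 0, 0, 0], [0, -0.58, 0.48, 0, 0, 0]])

```text
time: 14.9
tool_pos: [0.5368, 0.0213, 0.2152]
ee_rot: [[-0.981, 0.192, -0.0], [0.192, 0.981, -0.0], [0.0, -0.0, -1.0]]
ft_force: [1.1, 1.2, -0.1]
width: 0.004
grip_force: 0.5
```

send_rows(steps=[[0, -0.06, 0.08, 0, 0, 0], [0, -0.11, 0.15, 0, 0, 0], [0, -0.16, 0.23, 0, 0, 0], [0, -0.21, 0.31, 0, 0, 0], [0, -0.25, 0.4, 0, 0, 0], [0, -0.29, 0.49, 0, 0, 0], [0, -0.32, 0.58, 0, 0, 0], [0, -0.35, 0.66, 0, 0, 0]])

```text
time: 15.7
tool_pos: [0.5301, -0.0128, 0.1491]
ee_rot: [[-0.981, 0.191, -0.0], [0.191, 0.981, -0.0], [0.0, -0.0, -1.0]]
ft_force: [0.5, 1.0, 0.4]
width: -0.001
grip_force: 0.4
```

send_rows(steps=[[0, -0.02, 0.05, 0, 0, 0], [0, -0.03, 0.1, 0, 0, 0], [0, -0.04, 0.14, 0, 0, 0], [0, -0.05, 0.17, 0, 0, 0], [0, -0.05, 0.19, 0, 0, 0], [0, -0.06, 0.21, 0, 0, 0], [0, -0.06, 0.23, 0, 0, 0], [0, -0.06, 0.24, 0, 0, 0]])

```text
time: 16.5
tool_pos: [0.5291, -0.0185, 0.1258]
ee_rot: [[-0.981, 0.192, 0.0], [0.192, 0.981, -0.0], [-0.0, -0.0, -1.0]]
ft_force: [0.3, -0.2, 0.5]
width: 0.004
grip_force: 0.3
```

```bash
python3 -c "
from h import *
st([-.035,-.0598,.1126])"
```

```text
t 16.5 rack tcp [-0.0364 -0.0583  0.1258] w 0.003574975785659947 F rack [ 0.4 -0.1  0.5] tip 0.0726
tilt [[-1.0, 0.0, 0.0], [0.0, 1.0, -0.0], [-0.0, -0.0, -1.0]]
shift [-0.014 -0.015  0.132]
```

Now press down through the catch.

send_rows(steps=[[0, 0, 0.02, 0, 0, 0], [0, 0, 0.04, 0, 0, 0], [0, 0, 0.06, 0, 0, 0], [0, 0, 0.07, 0, 0, 0], [0, 0, 0.08, 0, 0, 0], [0, 0, 0.09, 0, 0, 0], [0, 0, 0.1, 0, 0, 0], [0, 0, 0.1, 0, 0, 0]])

```text
time: 17.3
tool_pos: [0.5289, -0.0182, 0.1156]
ee_rot: [[-0.982, 0.191, -0.0], [0.191, 0.982, 0.0], [0.0, -0.0, -1.0]]
ft_force: [-0.1, 0.6, 0.1]
width: 0.0
grip_force: 0.0
```

send_rows(steps=[[0, 0, 0.005, 0, 0, 0], [0, 0, 0.01, 0, 0, 0], [0, 0, 0.015, 0, 0, 0], [0, 0, 0.02, 0, 0, 0], [0, 0, 0.025, 0, 0, 0], [0, 0, 0.03, 0, 0, 0], [0, 0, 0.03, 0, 0, 0], [0, 0, 0.03, 0, 0, 0]])

```text
time: 18.1
tool_pos: [0.5291, -0.0184, 0.1129]
ee_rot: [[-0.982, 0.191, 0.0], [0.191, 0.982, -0.0], [-0.0, -0.0, -1.0]]
ft_force: [0.2, 0.3, -1.3]
width: 0.0
grip_force: 0.0
```

send_rows(steps=[[0, 0, 0.005, 0, 0, 0], [0, 0, 0.01, 0, 0, 0], [0, 0, 0.015, 0, 0, 0], [0, 0, 0.02, 0, 0, 0], [0, 0, 0.02, 0, 0, 0], [0, 0, 0.025, 0, 0, 0], [0, 0, 0.025, 0, 0, 0], [0, 0, 0.025, 0, 0, 0]])

```text
time: 18.9
tool_pos: [0.5293, -0.0185, 0.112]
ee_rot: [[-0.981, 0.192, 0.001], [0.192, 0.981, 0.0], [-0.001, 0.001, -1.0]]
ft_force: [-12.4, -0.3, 38.8]
width: -0.004
grip_force: 19.1
```

```bash
python3 -c "
from h import *
import cv2
st()
a=capture('side')[95:250,205:335];b=capture('scene')[155:280,190:310]
a=cv2.resize(a,(390,465),interpolation=2);b=cv2.resize(b,(400,465),interpolation=2)
cv2.imwrite('pics/d5.png',cv2.hconcat([a,b]))"
```

```text
t 18.9 rack tcp [-0.0362 -0.0583  0.112 ] w -0.0039523709084977755 F rack [-12.1  -2.6  38.8] tip 0.0726
tilt [[-1.0, 0.001, 0.001], [0.001, 1.0, 0.001], [-0.001, 0.001, -1.0]]
```

View pics/d5.png

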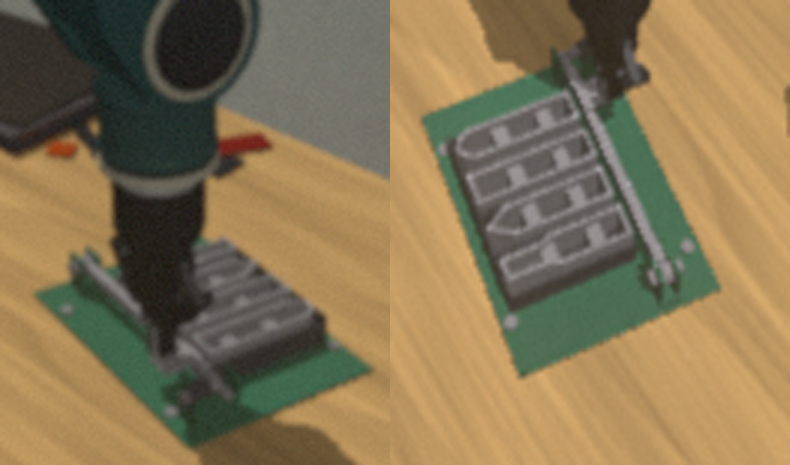

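The bar lies level across the die fronts with its nose in the catch. It took 39 N at tip height 39.4 mm, against a shut face height of 40 mm, so it has snapped. Next I'll lift straight off.

send_rows(steps=[[0, 0, -0.03, 0, 0, 0], [0, 0, -0.08, 0, 0, 0], [0, 0, -0.18, 0, 0, 0], [0, 0, -0.32, 0, 0, 0], [0, 0, -0.48, 0, 0, 0], [0, 0, -0.65, 0, 0, 0], [0, 0, -0.82, 0, 0, 0], [0, 0, -1, 0, 0, 0]])

```text
time: 19.8
tool_pos: [0.529, -0.0184, 0.2121]
ee_rot: [[-0.981, 0.192, 0.001], [0.192, 0.981, -0.0], [-0.001, 0.0, -1.0]]
ft_force: [-0.3, 0.0, 0.1]
width: 0.002
grip_force: 0.0
```

send_rows(steps=[[0.15, 0, -0.1, 0, 0, 0], [0.3, 0, -0.2, 0, 0, 0], [0.45, 0, -0.3, 0, 0, 0], [0.6, 0, -0.4, 0, 0, 0], [0.75, 0, -0.5, 0, 0, 0], [0.9, 0, -0.5, 0, 0, 0], [1, 0, -0.5, 0, 0, 0], [1, 0, -0.5, 0, 0, 0]])

```text
time: 20.6
tool_pos: [0.4302, 0.0009, 0.2609]
ee_rot: [[-0.982, 0.191, 0.0], [0.191, 0.982, 0.0], [-0.0, 0.0, -1.0]]
ft_force: [0.0, -0.0, 0.5]
width: -0.001
grip_force: 0.0
```

```bash
python3 -c "
from h import *
import cv2
st()
a=capture('side')[130:250,205:335];b=capture('scene')[155:260,190:300]
a=cv2.resize(a,(390,360),interpolation=2);b=cv2.resize(b,(400,360),interpolation=2)
cv2.imwrite('pics/d6.png',cv2.hconcat([a,b]))"
```

```text
t 20.6 rack tcp [-0.1372 -0.0582  0.2609] w -0.0012535237174807862 F rack [ 0.  -0.   0.5] tip 0.0726
tilt [[-1.0, 0.0, 0.0], [0.0, 1.0, 0.0], [-0.0, 0.0, -1.0]]
```

View pics/d6.png

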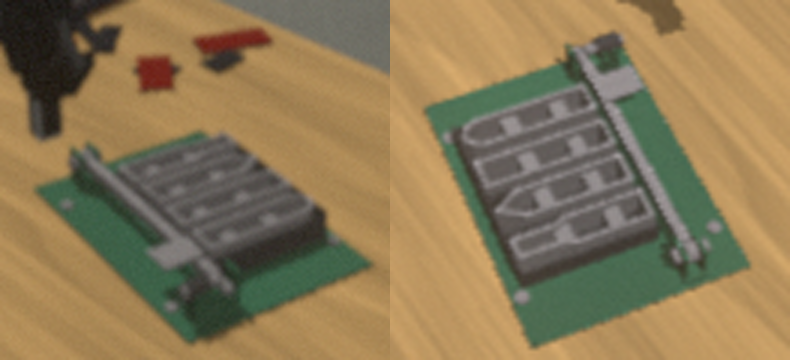

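The bar is shut, with its nose in the catch at (215,275) in the side crop, all four dies are home and the arm is clear. Handing in.

```bash
python3 -c "
from rig import bot
print(bot.finish_job())"
```

```text
the job is handed in; nothing more can be done
None
```

I pushed the pointed die fully home, pressed the keeper bar down past the spring catch to its stop, and handed the job in at about 21 s with the other dies home and the arm clear of the rack; I stayed away from the mallet, tin and round die but took no final picture of them.

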